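Lay the pasta carton down, window up

ROBOT

A 6-joint arm with a two-finger parallel gripper is mounted at the origin on the work surface. World frame = base frame: x ahead of the robot, y to its left, z up, the work surface at z = 0. Lengths are in mm, angles in rad, forces in N, time in s.
With the tool pointing down it reaches from about 300 to 875 mm from the base axis. Payload 6.4 kg.
Tool frame: the origin (TCP) lies on the centre line of the jaws, within the pads' length; the fingertips stand 17 mm ahead of it and the grasp point (between the pads) lies 2 mm behind it; z points along the fingers, y is the line along which they close (so a half turn about z gives the same grasp; the last joint's range is limited). The gripper opens to 88 mm and grips with 3 to 60 N. Pads are 18 mm wide; open, the fingers measure 123 mm over their backs; the gripper's body (75 mm by 187 mm) begins 45 mm behind the grasp point.
Start: joints at [-1.434, 0.181, 1.607, -0, 1.354, -0.206], TCP at [193.289, -541.554, 255.714] pointing down, gripper open.
Joint ranges: [-2.99, 2.99], [-0.89, 2.07], [0.3, 2.58], [-1.14, 4.28], [0, 2.63], [-3.12, 3.12]. Speed limits (rad/s): [2.57, 2.57, 3.01, 3.14, 3.14, 3.14].

INTERFACE

Orientations are given as a rotation vector (axis times angle).
In Python, from plant import r, claw, imaging gives the robot as it stands. Calls block until the motion is done:
- r.move_pose(position, orientation): joint-space move of the TCP to a pose.
- r.move_l(position, rot=None, velocity=150, f_stop=None): straight line of the TCP; rot=None keeps the orientation; velocity is the mean speed in mm/s. With f_stop (N) it stops when the force on the tool has changed by that much, and returns True; else False.
- r.move_joints(angles): joint-space move.
- claw.open_gripper() and claw.close_gripper(force=None): open the fingers fully, or close them until they stop; force is the grip in N (None keeps the last).
- r.wait(seconds).
- r.solve_ik(position, orientation): joint angles nearest the present ones, or None.
- r.sense(): the state.
- imaging.get_image(name): name is "scene" or "side" or "wrist"; returns (picture, depth): 480x640x3 uint8, blue, green, red; 480x640 float32, mm along the optical axis (not along the pixel's ray), 0 where there is no reading.
- imaging.camera_params(name): a dict with "K" (3x3 intrinsics, pixels), "k1" (the pictures are not rectified: a ray, as slopes to the right and down, at radius r is drawn at 1 + k1 r^2 times it, then the intrinsics apply), "rvec" (rotation vector, rad) and "tvec" (3), from world to camera coordinates, as OpenCV has them. Camera axes: x right, y down, z forward; pixel columns grow to the right and rows downward; lengths in mm; the calibration is good to about 2 mm. A picture is of the moment at which its call begins: read the wrist's pose just before it. camera_params takes no time and is no camera call; for the wrist camera it gives the pose at the moment of the call.
A pose or a line that the arm cannot do raises r.Unreachable and nothing moves.
- r.job_done(): hands the job in; it is judged then, once.
Trained networks look in the newest picture that a camera, given by its name, has taken for a name from the list of things; names that differ only in an ending like _2 or _b are one class to them, and where a whole thing is asked for, a point or a joint stands for the part that bears it (a point fixed in the world has none). Each returns a list of dicts, best first, with "confidence" (0 to 1); they miss things now and then, are a little off and sometimes report something else, mostly with a low value. They report only what shows in the picture. A call takes as long as a camera call.
- imaging.recognise(camera, target): "position" ([row, column] in pixels, amid what is visible of it).
- imaging.masks_of(camera, target): "mask" (480x640 bool, what is visible of it) and "position" ([row, column] in pixels, amid what is visible of it).
The state is a dict: "clock": time; "qpos": joint angles; "joint_velocities": joint speeds; "joint_efforts": joint torques, N m; "ee_pos": TCP position; "eef_rot": TCP orientation; "contact_force": force on the tool from outside, world axes, zero at the start; "wrist_torque": the same for the moment, N m; "gripper_width": opening from 0.0 (shut) to 1.0 (fully open); "grasp_force": force on a finger pad.
Only numpy, scipy, OpenCV 4.12 (cv2) and the standard library are available. Lean on these libraries where they do the work, as an engineer would, in place of code of your own. Each camera call takes 0.05 s, during which the arm holds its last target. There are 200 camera calls.

TASK

The teal pasta carton stands on the wooden board. Tip it over, without lifting it off the board, so that it lies flat on the board with its window facing straight up, ready to slide into the shallow pantry drawer. The dark red lentil carton beside it must stay standing where it is.

Things in the scene. Friction and masses are not known exactly. Their poses are not given: they have to be found in the camera images.
- pasta_carton: Teal closed box, 90 mm deep (x), 110 wide (y), 190 tall (z), about 0.5 kg, loose, upright. Origin: centre of its underside. The +x face has the window (cream frame, yellow panel) and starts looking roughly away from the robot; a 20 mm cream band on the top marks that side. Small grey panel on the -x face. Pushed high on the window face it tips about its lower -x edge, falling once 25 degrees over.
- lentil_carton: Dark red carton of the same size, axes and layout (brown window on its +x face), loose, standing upright on the same board beside the teal one, left or right of it. Centres about 200 mm apart. Origin: centre of its underside.
- board: Flat wooden board, 360 x 360 mm, 15 mm thick, fixed on the worktop. Origin: centre of its underside. Both cartons stand on the half towards its +x side, windows within about 10 degrees of its +x direction; the half towards -x is free. Other kitchen things, up to 200 mm tall, stand clear of the board.
- pasta_carton_mid (a point): The middle of the teal carton's volume, 95 mm above its origin along its own z.

How it is judged (in metres and radians):
At the end, for the whole second after the job is handed in: The teal carton lies at rest and flat on the board, window face up within about 8 degrees, the middle of the carton within 160 mm of the board's centre along each of the board's sides and 50 to 70 mm above the worktop; the lentil carton is still upright and within 30 mm of where it started (angle between pasta_carton's own x axis and vertical below 0.15 rad and height (world z) of pasta_carton_mid between 0.05 and 0.07 m and x of pasta_carton_mid in the frame of board between -0.16 and 0.16 m and y of pasta_carton_mid in the frame of board between -0.16 and 0.16 m and linear speed of pasta_carton below 0.02 m/s and angle between lentil_carton's own z axis and vertical below 0.1 rad and distance of lentil_carton from where it was at the start of the episode below 0.03 m); the robot touches nothing.
It fails at once if the pasta carton is lifted off the board (its underside's centre more than 95 mm above the worktop) (height (world z) of pasta_carton above 0.095 m).
It fails at once if the lentil carton is tipped or shoved more than 30 mm (angle between lentil_carton's own z axis and vertical above 0.3 rad or distance of lentil_carton from where it was at the start of the episode above 0.03 m).
It also fails if it takes over 29 s, if anything falls off the work surface, if the arm or the gripper's body presses on something with over 40 N, if the wrist force passes 120 N, or if a joint passes its speed limit or range.

## Working session

There is one attempt and no reset: what is moved stays moved. The work goes in short steps, each a Python script; the robot and the scene stay as the last script left them, time stands still between calls to the robot, and variables do not carry over. Pictures are saved under pics/ and viewed, at most 10 in all, crops included, and the job is handed in when it is done.

```bash
ls; mkdir -p pics
cat > h.py <<'E'
import numpy as np, cv2
from plant import r, claw, imaging
def cloud(cam, mask, p=None, d=None):
    p=p or imaging.camera_params(cam)
    K=np.array(p["K"],float); R=cv2.Rodrigues(np.array(p["rvec"],float))[0]; t=np.array(p["tvec"],float).ravel()
    v,u=np.nonzero(mask&(d>0)); z=d[v,u]
    D=np.array([p["k1"],0,0,0],float)
    n=cv2.undistortPoints(np.c_[u,v].astype(float)[:,None],K,D)[:,0]
    return (np.c_[n*z[:,None],z]-t)@R
E
python3 - <<'E'
from h import *
ims=[]
for c in("scene","side"):
    im,d=imaging.get_image(c); ims.append(im)
    print(c,imaging.camera_params(c)["tvec"],imaging.camera_params(c)["rvec"])
    for n in("pasta_carton","lentil_carton","board"):
        for m in imaging.masks_of(c,n)[:2]:
            P=cloud(c,m["mask"],None,d); 
            print(n,round(m["confidence"],2),m["position"],len(P),np.percentile(P,[2,50,98],axis=0).round().tolist() if len(P) else 0)
            np.save(f"{c}_{n}.npy",P) if m["confidence"]>.5 else 0
cv2.imwrite("pics/a.png",ims[0]);cv2.imwrite("pics/b.png",ims[1])
print(r.sense()["clock"])
E
```

```text
pics
plant.py
scene [481.19237436  89.39986632 731.44505569] [ 0.02219021 -2.82307449  1.36389486]
pasta_carton 0.57 [160.2, 330.4] 5715 [[413.0, -253.0, 25.0], [462.0, -169.0, 166.0], [531.0, -141.0, 206.0]]
pasta_carton 0.32 [230.4, 275.5] 10935 [[484.0, -62.0, 23.0], [539.0, 20.0, 151.0], [598.0, 43.0, 206.0]]
lentil_carton 0.92 [232.9, 275.9] 11119 [[484.0, -67.0, 22.0], [538.0, 20.0, 151.0], [598.0, 43.0, 206.0]]
board 0.65 [289.6, 371.9] 21056 [[244.0, -212.0, 9.0], [390.0, -2.0, 15.0], [639.0, 134.0, 17.0]]
side [474.30127777 138.34576627 599.84190203] [ 0.3458583  -2.61917938  1.41997257]
pasta_carton 0.6 [159.1, 363.3] 7085 [[414.0, -242.0, 24.0], [457.0, -166.0, 143.0], [526.0, -143.0, 205.0]]
lentil_carton 0.79 [207.3, 290.4] 11972 [[482.0, -61.0, 22.0], [524.0, 17.0, 139.0], [597.0, 41.0, 206.0]]
board 0.73 [281.4, 390.5] 22370 [[238.0, -214.0, 7.0], [383.0, -3.0, 15.0], [634.0, 135.0, 17.0]]
0.4
```

View pics/a.png

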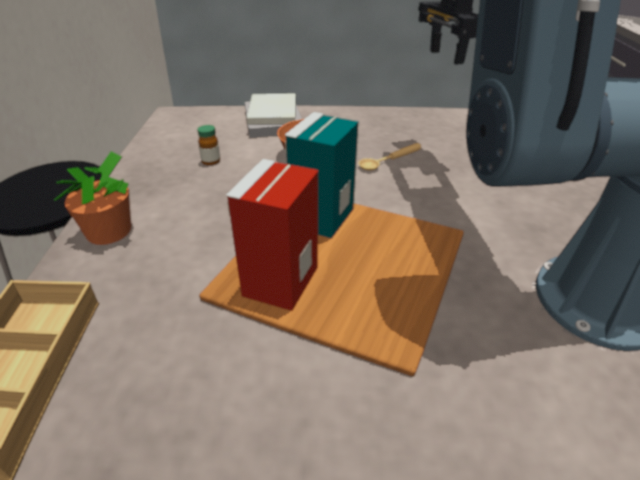

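Run:
```python
from h import *
for n in("pasta_carton","lentil_carton","board"):
    for c in("scene","side"):
        P=np.load(f"{c}_{n}.npy")
        lo,hi=(197,213) if n!="board" else (8,20)
        T=P[(P[:,2]>lo)&(P[:,2]<hi)]
        # strip outliers
        m=np.median(T[:,:2],0); T=T[np.linalg.norm(T[:,:2]-m,axis=1)<(90 if n!="board" else 400)]
        print(n,c,len(T),np.median(T[:,2]).round(1),[np.round(x,2) for x in cv2.minAreaRect(T[:,:2].astype(np.float32))], np.round(T[:,:2].min(0)),np.round(T[:,:2].max(0)))
        print(cv2.approxPolyDP(cv2.convexHull(T[:,:2].astype(np.float32)),8,True).round()[:,0].tolist())
```

```text
pasta_carton scene 1673 204.7 [array([ 473.02, -206.76]), array([114.24,  91.17]), np.float64(64.72)] [ 413. -273.] [ 536. -140.]
[[536.0, -177.0], [455.0, -140.0], [413.0, -236.0], [492.0, -272.0]]
pasta_carton side 1387 204.7 [array([ 473.31, -208.41]), array([110.45,  91.2 ]), np.float64(65.52)] [ 412. -274.] [ 536. -141.]
[[535.0, -178.0], [455.0, -142.0], [412.0, -238.0], [484.0, -274.0]]
lentil_carton scene 3067 205.1 [array([540.96, -22.19]), array([113.32,  91.86]), np.float64(69.61)] [481. -90.] [602.  45.]
[[602.0, 13.0], [518.0, 45.0], [481.0, -57.0], [562.0, -90.0]]
lentil_carton side 2414 205.1 [array([540.68, -23.13]), array([111.69,  92.24]), np.float64(69.3)] [480. -88.] [601.  43.]
[[601.0, 11.0], [519.0, 43.0], [480.0, -60.0], [565.0, -85.0]]
board scene 20704 14.9 [array([435.8 , -80.32]), array([359.67, 359.21]), np.float64(66.04)] [ 201. -257.] [669. 154.]
[[669.0, 9.0], [346.0, 154.0], [201.0, -170.0], [401.0, -257.0], [629.0, -81.0]]
board side 21783 15.5 [array([435.37, -84.15]), array([362.61, 359.21]), np.float64(66.1)] [ 203. -266.] [670. 152.]
[[670.0, 8.0], [346.0, 152.0], [204.0, -174.0], [403.0, -266.0], [644.0, -56.0]]
```

The teal carton is at about (160, 330) px, standing behind the red one at about (233, 276) px. Its cream band is on the far side, and the free half of the board faces the robot. I'll push it high on the window face with closed fingers.

Run:
```python
from h import *
from scipy.spatial.transform import Rotation as Ro
a=np.radians(-24.9); u=np.array([np.cos(a),np.sin(a),0]); v=np.array([-u[1],u[0],0]); c=np.array([473.2,-207.6,0])
z=np.array([0,0,-1.])
q0=np.array(r.sense()["qpos"]); best=None
P=lambda x,h: list(c+u*x+[0,0,h])
for s in(1,-1):
    rot=Ro.from_matrix(np.c_[np.cross(s*v,z),s*v,z]).as_rotvec()
    q=r.solve_ik(P(80,275),rot)
    if q is not None:
        e=np.abs(np.array(q)-q0).max()
        if best is None or e<best[0]: best=(e,rot)
e,rot=best; print(e)
claw.close_gripper(10)
r.move_pose(P(80,275),rot)
r.move_l(P(80,195),velocity=120)
hit=r.move_l(P(50,195),velocity=60,f_stop=1.0)
print("hit",hit,(np.array(r.sense()["ee_pos"])-c)@u, r.sense()["contact_force"])
for x in (30,0,-25,-45):
    r.move_l(P(x,195),velocity=60); s=r.sense(); print(x,np.round(s["contact_force"],1),s["clock"])
r.wait(.5)
im,d=imaging.get_image("scene"); cv2.imwrite("pics/c.png",im)
for n in("pasta_carton","lentil_carton"):
    for m in imaging.masks_of("scene",n)[:1]:
        Q=cloud("scene",m["mask"],None,d); print(n,m["confidence"],np.percentile(Q,[2,50,98],axis=0).round().tolist())
```

```text
1.5448874984712306
hit True 55.63488756857997 [ 1.82679934  0.38300317 -0.77864786]
30 [ 1.3  0.1 -0.8] 5.225
0 [-0.1  0.6  0.2] 5.875
-25 [-0.   0.8 -0.5] 6.4417
-45 [-0.8 -0.7  0.7] 6.925
pasta_carton 0.67 [[248.0, -209.0, 18.0], [345.0, -112.0, 95.0], [441.0, -60.0, 107.0]]
lentil_carton 0.75 [[484.0, -64.0, 22.0], [538.0, 20.0, 150.0], [598.0, 43.0, 206.0]]
```

View pics/c.png

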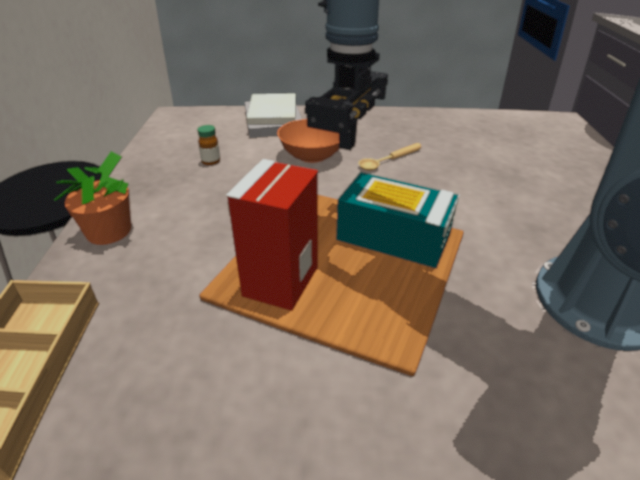

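The teal carton now lies flat with its window up, at about (215, 398) px. The lentil carton is unmoved. I'll raise the arm, check the position and hand in.

Run:
```python
from h import *
p=np.array(r.sense()["ee_pos"]); r.move_l(list(p+[0,0,70])); r.wait(.3)
im,d=imaging.get_image("scene")
m=imaging.masks_of("scene","pasta_carton")[0]
Q=cloud("scene",m["mask"],None,d); T=Q[(Q[:,2]>98)&(Q[:,2]<113)]
R=cv2.minAreaRect(T[:,:2].astype(np.float32)); a=np.radians(-24)
e=np.array(R[0])-[435.5,-81.5]; b=[e@[np.cos(a),np.sin(a)],e@[-np.sin(a),np.cos(a)]]
pl=np.linalg.lstsq(np.c_[T[:,:2],np.ones(len(T))],T[:,2],rcond=None)[0]
print(R,"board xy",b,"tilt",pl[:2],np.median(T[:,2]))
if max(map(abs,b))<140 and np.abs(pl[:2]).max()<.08: print(r.job_done())
print(r.sense()["clock"])
```

```text
((338.8625793457031, -146.5124969482422), (113.78117370605469, 190.93301391601562), 65.44807434082031) board xy [np.float64(-61.839711910326436), np.float64(-98.69785134950281)] tilt [-0.00793822 -0.01802307] 105.71070531861693
the job is handed in; nothing more can be done
None
the job is handed in; nothing more can be done
```

The job is handed in: the teal carton lies flat on the board, window up, its middle about 62 mm and 99 mm from the board's centre along the two sides (limit 160 mm), and the lentil carton was still standing in place after the tip; no verdict was returned.

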